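# Fetch the herb jar from behind the mill and the shaker

## Task

The herb jar at the back of the condiment caddy has to go on the pocket scale. First move the pepper mill and the shaker that stand in front of it out onto the small sheet pan, so that both stand there together, then fetch the jar and stand it in the middle of the scale's weighing plate while they wait. Finally put the mill and the shaker back in the caddy, each in the compartment it came from; everything stays upright, and the timer and the scoop are left alone.

Things in the scene. Friction and masses are not known exactly. Their poses are not given: they have to be found in the camera images.
- mill: Pepper mill of turned wood, 145 mm high, loose, about 0.22 kg. Round about its z axis: foot 58 mm across, waist 40 mm across at mid-height, straight head 56 mm across from 80 to 124 mm above the foot (grip here), small knob on top. Origin at the centre of its underside, z up. At the start it stands in one of the two front compartments of the caddy.
- shaker: Aluminium shaker with a domed, perforated lid, 125 mm high, loose, about 0.2 kg. Round: body 56 mm across, lid 60 mm across from 99 to 112 mm above its foot, then domed. Origin at the centre of its underside, z up. At the start it stands in the other front compartment.
- jar: The herb jar: low round glass jar with a wide black lid fixed on it, loose, 56 mm high, 48 mm across, lid 50 mm across from 40 mm up; 0.085 kg. Origin at the centre of its underside, z up. It stands in the wide rear compartment of the caddy.
- caddy: Low steel caddy, fixed, 139 (x) x 157 (y) x 30 mm high, walls 3 mm thick, top of its floor 10 mm above the origin (centre of its underside). Inside: two front compartments, each 74 x 74 mm, centred at (-29.5, +38.5) and (-29.5, -38.5) mm in its frame; one rear compartment 56 (x) x 151 (y) mm, centred at (38.5, 0) mm. Its -x side faces the robot, turned by up to 0.25 rad.
- pan: Small aluminium sheet pan, fixed, empty: 220 (x) x 160 (y) x 22 mm high, walls 4 mm, top of its floor 10 mm above the origin. Origin at the centre of its underside, z up. The side area for the mill and the shaker. It lies to the left or the right of the caddy; the scale lies on the other side.
- scale: Black pocket scale, fixed, 123 (x) x 74 (y) x 12 mm high, its clear thin lid swung open and leaning back at the far (+x) end, up to 135 mm high. Origin at the centre of its underside, z up. The pale square weighing plate, 64 x 64 mm, is level with the top face, 12 mm above the origin, centred 18 mm along the scale's +x; the display lies at the -x end. Turned by up to 0.2 rad.
- timer: Bystander: round white kitchen timer, loose, 62 mm across, 50 mm high, near the front edge. Origin at the centre of its underside.
- scoop: Bystander: white measuring scoop, loose, 109 x 48 x 26 mm, near the front edge. Origin at the centre of its underside.
There are look-alikes about, which are no part of the job. Of the things that look like the jar, the largest one is meant.

How it is judged:
By the outcome, as a careful person would: the job done as asked, in the order asked, and still so for the second after the job is handed in, with the robot touching nothing.
It also fails if it takes over 115 s, if anything falls off the work surface, if the arm or the gripper's body presses on something with over 40 N, if the wrist force passes 120 N, or if a joint passes its speed limit or range.

## Robot

A 6-joint arm with a two-finger parallel gripper is mounted at the origin on a cart in front of the work surface, level with it; the furniture and walls round the work are solid. World frame = base frame: x ahead of the robot, y to its left, z up, the work surface at z = 0. Lengths are in m, angles in rad, forces in N, time in s.
With the tool pointing down it reaches from about 0.3 to 0.875 m from the base axis. Payload 4.2 kg.
Tool frame: the origin (TCP) lies midway between the tips of the shut fingers; the grasp point (between the pads) lies 19 mm behind it; z points along the fingers, y is the line along which they close (so a half turn about z gives the same grasp; the last joint's range is limited). The gripper opens to 85 mm and grips with 20 to 120 N. Pads are 22 mm wide; open, the fingers measure 114 mm over their backs; the gripper's body (76 mm by 85 mm) begins 54 mm behind the grasp point. The pads swing forward as they close: fully open they stand 13 mm farther back than shut.
Start: joints at [1.309, 0.32, 1.565, -0, 1.257, -0.02], TCP at [0.138, 0.558, 0.231] pointing down, gripper open.
Joint ranges: [-3.11, 3.11], [-0.84, 2.01], [0.21, 2.61], [-1.34, 4.49], [0.05, 2.63], [-2.56, 2.56]. Speed limits (rad/s): [2.57, 2.57, 3.14, 3.14, 3.14, 3.14].

## Interface

Orientations are given as [roll, pitch, yaw] about the fixed x, y, z axes, in that order (R = Rz(yaw) Ry(pitch) Rx(roll)).
In Python, from station import * gives the robot as it stands.
- The arm moves only by the shell command python3 -m inch 'ROWS'. ROWS is JSON, a list of rows, each a list of 7 numbers: the turn, a rotation vector about the tool's x, y, z in rad, then the shift along the tool's x, y, z in m, then the finger opening in m, from 0 to 0.0854. In form: [[ax, ay, az, tx, ty, tz, hand], ...]. A call has 1 to 20 rows; each row is the pose to reach, as a shift and turn from the pose commanded when the call began, along the tool's axes at that moment; what a row does not reach only later rows make up. A row lasts 1/8 s, in which the tool goes at most 62.5 mm and 10.7 degrees, less where a joint would pass 70% of its speed; a pose out of reach is approached as far as the arm can. A call with a gripper value outside its range is refused whole. The fingers move at their own pace and stop on an object; the grip force is fixed at half the most. Time passes only in rows, so rows that repeat a pose let the fingers close. It gives the time, the measured TCP pose, the force, the opening and the grip force at its end, in the units of the state.
- read_state(): the state, without advancing time (a new reading comes with each control period).
- grab_frame(name): name is "scene" or "top"; returns a dict with "img" (420x560x3 uint8, red, green, blue), "K" (3x3 intrinsics, pixels), "world_to_cam" (4x4, takes a point from world to camera coordinates). Camera axes: x right, y down, z forward; pixel columns grow to the right and rows downward; lengths in m; the calibration is good to about 2 mm. A picture is of the moment at which its call begins. There is no depth.
- hand_in(): hands the job in; it is judged then, once.
The state is a dict: "time": time; "qpos": joint angles; "qd": joint speeds; "effort": joint torques, N m; "eef_pos": TCP position; "tool_rot": TCP orientation; "contact_force": force on the tool from outside, world axes, zero at the start; "moment": the same for the moment, N m; "opening": finger opening in m; "grip_force": force on a finger pad.
Only numpy, scipy, OpenCV 4.12 (cv2) and the standard library are available. Lean on these libraries where they do the work, as an engineer would, in place of code of your own. Each camera call takes 0.05 s, during which the arm holds its last target. There are 200 camera calls.

## Working session

There is one attempt and no reset: what is moved stays moved. The work goes in short steps, Python scripts to look and compute and a shell command to move; the robot and the scene stay as the last step left them, time stands still between calls to the robot, and variables do not carry over. Pictures are saved under pics/ and viewed, at most 14 in all, crops included, and the job is handed in when it is done.

```bash
mkdir -p pics; ls; cat > look.py <<'E'
from station import *
import cv2, numpy as np
def grab(name, fn=None):
    f=grab_frame(name)
    if fn: cv2.imwrite('pics/'+fn, f['img'][:,:,::-1])
    return f
def px2pt(f,u,v,z):
    K=np.array(f['K']);T=np.array(f['world_to_cam']);R=T[:3,:3];c=-R.T@T[:3,3]
    d=R.T@np.linalg.inv(K)@np.array([u,v,1.]);return c+d*(z-c[2])/d[2]
def pt2px(f,p):
    T=np.array(f['world_to_cam']);q=np.array(f['K'])@(T[:3,:3]@np.array(p)+T[:3,3]);return q[:2]/q[2]
E
python3 - <<'E'
from look import *
a=grab('top','top0.png');b=grab('scene','scene0.png')
for f in(a,b):
    T=np.array(f['world_to_cam']);print(np.round(-T[:3,:3].T@T[:3,3],3),np.round(T[:3,:3],2).tolist(),np.array(f['K'])[0,0])
s=read_state();print(s)
E
```

```text
pics
[ 0.252 -0.015  1.029] [[0.02, -1.0, -0.02], [-0.98, -0.01, -0.18], [0.18, 0.02, -0.98]] 387.31789836224203
[-0.176 -0.679  0.654] [[0.72, -0.69, -0.02], [-0.39, -0.39, -0.83], [0.57, 0.61, -0.55]] 495.11991837137384
{'time': 0.1, 'qpos': array([ 1.30900432e+00,  3.20213621e-01,  1.56555069e+00, -2.90647193e-06,
        1.25736681e+00, -1.99991422e-02]), 'qd': array([ 0.00048768, -0.00099523, -0.0046683 ,  0.00086291,  0.00078381,
        0.00027385]), 'effort': array([ 1.16207502e-04, -4.16406834e+01, -2.34703195e+01,  1.72491252e-05,
        5.06040640e-03, -1.13476460e-05]), 'eef_pos': array([0.13757247, 0.55787302, 0.23057702]), 'tool_rot': array([-3.14005444e+00, -2.80029905e-05,  2.89980067e+00]), 'contact_force': array([-0.32578114, -0.15252226, -0.72221191]), 'moment': array([-0.06301097,  0.03662805, -0.04586447]), 'grip_force': 0.0, 'opening': 0.08545577869147741}
```

View pics/top0.png

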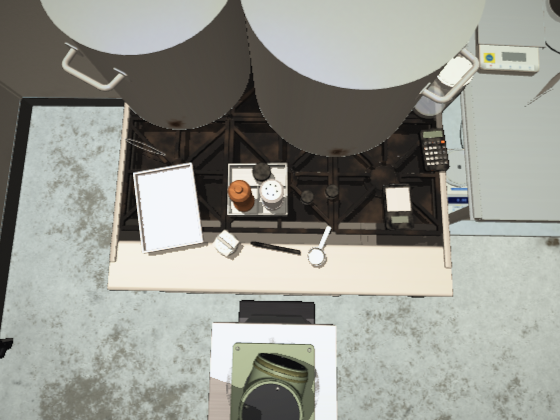

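View pics/scene0.png

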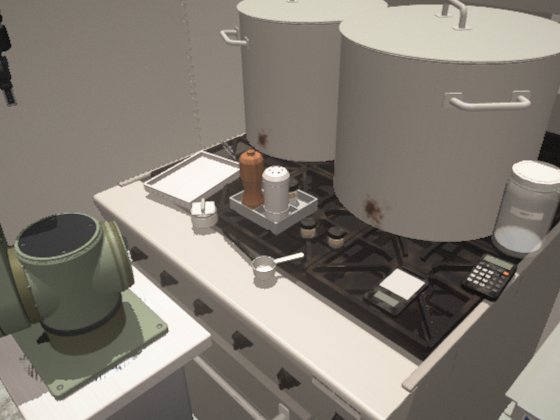

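The top view shows the caddy at (258,189) with the mill at (240,191), the shaker at (271,190) and a black lid behind them at (262,171). The pan is at (168,208), so on the left, and the scale is at (398,205), on the right. The timer is at (227,244) and the scoop at (318,250).

Jar candidates are the black lid in the caddy's rear compartment at top (262,171), and small jars on the hob at top (307,197) and (331,192). The caddy one fits because it's in the rear compartment and looks the largest. I'll confirm with one crop and measure at the same time.

```bash
python3 - <<'E'
from look import *
f=grab('top');g=grab('scene')
a=f['img'][145:265,120:350];b=g['img'][140:260,140:370]
a=cv2.resize(a,None,fx=2.5,fy=2.5,interpolation=cv2.INTER_CUBIC);b=cv2.resize(b,None,fx=2.5,fy=2.5,interpolation=cv2.INTER_CUBIC)
cv2.imwrite('pics/c1.png',np.vstack([a,b])[:,:,::-1])
img=f['img'].astype(int)
def comp(m,box,name):
    M=np.zeros(m.shape,np.uint8);x0,y0,x1,y1=box;M[y0:y1,x0:x1]=m[y0:y1,x0:x1]
    n,l,s,c=cv2.connectedComponentsWithStats(M)
    i=1+np.argmax(s[1:,4]);cs,_=cv2.findContours((l==i).astype(np.uint8),0,2)
    r=cv2.minAreaRect(max(cs,key=cv2.contourArea));bx=cv2.boxPoints(r);print(name,s[i],c[i].round(1),'box',bx.round(1).tolist());return c[i],bx
br=img.min(2);hsv=cv2.cvtColor(f['img'],cv2.COLOR_RGB2HSV)
for nm,m,box,z in [('pan',br>120,(126,155,215,258),.022),('plate',br>150,(378,180,420,218),.012),('mill',(hsv[:,:,0]<15)&(hsv[:,:,1]>120),(222,170,256,215),.12),('caddy',br>90,(222,155,292,220),.03),('shaker',br>185,(257,170,288,210),.112),('jar',br<50,(250,158,275,181),.056)]:
    c,bx=comp(m,box,nm);P=[px2pt(f,*p,z)[:2] for p in bx];print('  ctr',px2pt(f,*c,z).round(4),'boxc',np.mean(P,0).round(4),np.round(P,3).tolist())
print('pots', [px2pt(f,u,v,0).round(3) for u,v in [(178,129),(250,90),(337,156),(260,110)]])
E
```

```text
pan [ 126  162   89   96 5737] [168.1 214.5] box [[126.0, 257.0], [126.0, 162.0], [214.0, 162.0], [214.0, 257.0]]
  ctr [0.4249 0.2855 0.022 ] boxc [0.4414 0.2819] [[0.311, 0.388], [0.569, 0.411], [0.571, 0.17], [0.315, 0.158]]
plate [386 188  25  23 535] [397.7 199.1] box [[386.0, 188.0], [410.0, 188.0], [410.0, 210.0], [386.0, 210.0]]
  ctr [ 0.4773 -0.3248  0.012 ] boxc [ 0.4777 -0.3255] [[0.507, -0.295], [0.508, -0.359], [0.448, -0.356], [0.447, -0.293]]
mill [228 180  26  31 591] [240.9 195. ] box [[225.3000030517578, 183.89999389648438], [246.3000030517578, 176.89999389648438], [256.29998779296875, 206.89999389648438], [235.3000030517578, 213.89999389648438]]
  ctr [0.4583 0.0832 0.12  ] boxc [0.4576 0.0834] [[0.485, 0.122], [0.504, 0.071], [0.43, 0.045], [0.412, 0.095]]
caddy [ 227  163   61   52 2010] [260.9 189.2] box [[227.0, 163.0], [287.0, 163.0], [287.0, 214.0], [227.0, 214.0]]
  ctr [0.4953 0.0402 0.03  ] boxc [0.4978 0.0507] [[0.566, 0.133], [0.568, -0.028], [0.429, -0.03], [0.427, 0.128]]
shaker [259 170  28  32 536] [273.5 185.5] box [[259.0, 170.0], [286.0, 170.0], [286.0, 201.0], [259.0, 201.0]]
  ctr [0.4848 0.0051 0.112 ] boxc [0.4851 0.0076] [[0.524, 0.041], [0.524, -0.025], [0.447, -0.026], [0.446, 0.04]]
jar [250 158  25   7 125] [261.8 160.1] box [[250.0, 158.0], [274.0, 158.0], [274.0, 164.0], [250.0, 164.0]]
  ctr [0.5673 0.0381 0.056 ] boxc [0.5648 0.0376] [[0.573, 0.069], [0.573, 0.006], [0.557, 0.006], [0.556, 0.069]]
pots [array([0.674, 0.281, 0.   ]), array([0.795, 0.08 , 0.   ]), array([ 0.6  , -0.167,  0.   ]), array([0.734, 0.05 , 0.   ])]
```

View pics/c1.png

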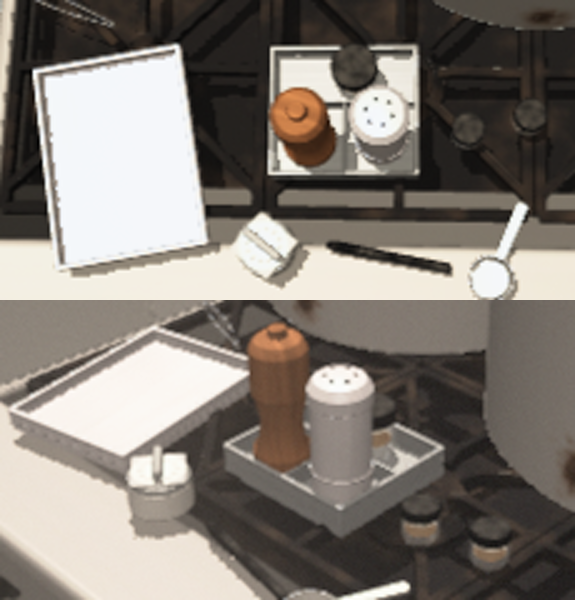

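The crop confirms it. The caddy jar's lid at (262,171) has a radius of about 9 px, against about 7 px for the jars at (307,197) and (332,192), so the caddy jar is the largest and is the one meant. Next I'll work out the positions and the move distances.

```bash
cat >> look.py <<'E'
from scipy.spatial.transform import Rotation as Ro
def go(x,y,z,yaw):
    s=read_state();R0=Ro.from_euler('xyz',s['tool_rot']);R1=Ro.from_euler('xyz',[np.pi,0,yaw])
    print('turn',(R0.inv()*R1).as_rotvec().round(3),'shift',R0.inv().apply(np.array([x,y,z])-s['eef_pos']).round(4))
def rep():
    s=read_state();print(round(s['time'],2),s['eef_pos'].round(4),s['tool_rot'].round(3),'open',round(s['opening'],4),'grip',round(s['grip_force'],1),'F',s['contact_force'].round(1))
E
python3 - <<'E'
from look import *
f=grab('top');g=grab('scene')
C=lambda u,v:(120+u/2.5-.3,145+v/2.5-.3)
S=lambda u,v:(140+u/2.5-.3,140+(v-300)/2.5-.3)
for n,p,z in [('mill head',C(299,113),.134),('knob',C(297,106),.155),('shaker',C(380,116),.122),('jar',C(355,66),.066),('sh lid edge',C(380,120),.115)]: print(n,px2pt(f,*p,z).round(4))
for n,p,z in [('knob s',S(278,328),.155),('mill head s',S(279,352),.134),('shaker s',S(340,382),.122)]: print(n,px2pt(g,*p,z).round(4))
for n,cs,z in [('caddy',[(270,46),(417,44),(420,174),(268,175)],.03),('pan',[(35,70),(178,46),(207,242),(60,268)],.022)]:
    P=np.array([px2pt(f,*C(*c),z)[:2] for c in cs]);print(n,P.mean(0).round(4),P.round(3).tolist(),'yaw',[round(float(np.arctan2(d[1],d[0])),3) for d in (P[1]-P[2],P[0]-P[3])],[round(float(np.arctan2(-d[0],d[1])),3) for d in (P[0]-P[1],P[3]-P[2])])
P=np.array([px2pt(f,*p,.012)[:2] for p in [(386,188),(410,187),(411,209),(387,210.5)]]);print(P.mean(0),P.round(3).tolist())
print('caddy scene',[px2pt(g,*S(*c),.03)[:2].round(3).tolist() for c in [(225,447),(330,515),(443,447),(338,405)]])
E
```

```text
mill head [0.4675 0.0858 0.134 ]
knob [0.4691 0.0855 0.155 ]
shaker [0.4684 0.009  0.122 ]
jar [0.5344 0.0372 0.066 ]
sh lid edge [0.4661 0.0091 0.115 ]
knob s [0.4661 0.0836 0.155 ]
mill head s [0.4621 0.0792 0.134 ]
shaker s [0.4769 0.0157 0.122 ]
caddy [0.4976 0.0501] [[0.566, 0.131], [0.57, -0.027], [0.429, -0.032], [0.425, 0.128]] yaw [0.034, 0.025] [0.026, 0.021]
pan [0.4464 0.2883] [[0.539, 0.387], [0.568, 0.233], [0.355, 0.19], [0.325, 0.343]] yaw [0.198, 0.205] [0.185, 0.192]
[ 0.47874718 -0.32685958] [[0.507, -0.295], [0.511, -0.359], [0.451, -0.359], [0.446, -0.295]]
caddy scene [[0.426, 0.123], [0.419, -0.029], [0.571, -0.024], [0.556, 0.103]]
```

```bash
python3 -c "
from look import *
go(.4675,.0857,.231,np.pi/2)"
```

```text
turn [-0.     0.     1.329] shift [-4.334e-01 -3.797e-01  2.000e-04]
```

```bash
python3 -m inch '[[0,0,0.13,-0.043,-0.038,0,0.0854],[0,0,0.26,-0.086,-0.076,0,0.0854],[0,0,0.4,-0.13,-0.114,0,0.0854],[0,0,0.53,-0.173,-0.152,0,0.0854],[0,0,0.66,-0.217,-0.19,0,0.0854],[0,0,0.8,-0.26,-0.228,0,0.0854],[0,0,0.93,-0.303,-0.266,0,0.0854],[0,0,1.06,-0.347,-0.304,0,0.0854],[0,0,1.2,-0.39,-0.342,0,0.0854],[0,0,1.329,-0.433,-0.38,0,0.0854],[0,0,1.329,-0.433,-0.38,0,0.0854],[0,0,1.329,-0.433,-0.38,0,0.0854],[0,0,1.329,-0.433,-0.38,0,0.0854]]'; python3 -c "
from look import *
rep();go(.4675,.0857,.09,np.pi/2);a=grab('top');b=grab('scene')
cv2.imwrite('pics/m1.png',np.vstack([cv2.resize(a['img'][140:260,160:350],None,fx=2.4,fy=2.4),cv2.resize(b['img'][90:260,140:330],None,fx=2.4,fy=2.4)])[:600,:,::-1])"
```

```text
time: 1.92
eef_pos: [0.4664, 0.0867, 0.2313]
tool_rot: [-3.141, -0.0, 1.573]
contact_force: [0.1, 0.1, -0.2]
opening: 0.0853
grip_force: 0.0
1.93 [0.4664 0.0867 0.2313] [-3.141 -0.     1.573] open 0.0853 grip 0.0 F [ 0.1  0.1 -0.2]
turn [-0.    -0.     0.002] shift [-0.0011  0.0012  0.1413]
```

```bash
python3 -m inch '[[0,0,0,-0.001,0.001,0.03,0.0854],[0,0,0,-0.001,0.001,0.06,0.0854],[0,0,0,-0.001,0.001,0.09,0.0854],[0,0,0,-0.001,0.001,0.11,0.0854],[0,0,0,-0.001,0.001,0.126,0.0854],[0,0,0,-0.001,0.001,0.141,0.0854],[0,0,0,-0.001,0.001,0.141,0.0854]]'
```

```text
time: 2.9
eef_pos: [0.467, 0.0853, 0.0896]
tool_rot: [-3.139, 0.0, 1.572]
contact_force: [0.3, -0.0, -0.8]
opening: 0.0857
grip_force: 0.0
```

View pics/m1.png

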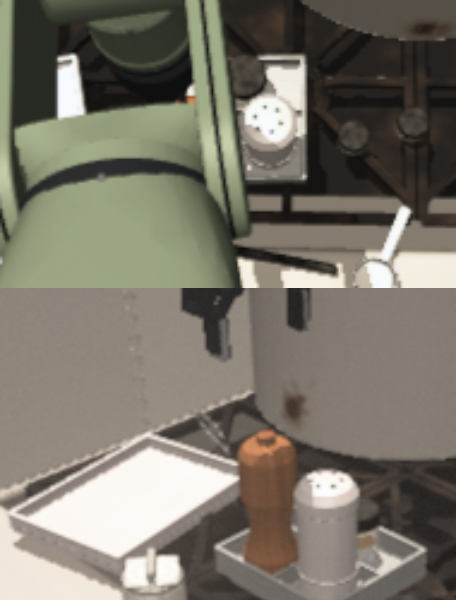

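The open fingers hang above the mill (scene crop, upper middle), and the mill and shaker still stand. There was no contact force on the way down, so I'll close and make a short lift.

```bash
python3 -m inch '[[0,0,0,0,0,0,0.04],[0,0,0,0,0,0,0.04],[0,0,0,0,0,0,0.04],[0,0,0,0,0,0,0.04],[0,0,0,0,0,0,0.04],[0,0,0,0,0,0,0.04],[0,0,0,0,0,0,0.04],[0,0,0,0,0,0,0.04]]'; python3 -m inch '[[0,0,0,0,0,-0.01,0.04],[0,0,0,0,0,-0.03,0.04],[0,0,0,0,0,-0.055,0.04],[0,0,0,0,0,-0.08,0.04],[0,0,0,0,0,-0.08,0.04]]';python3 -c "
from look import *
go(.485,.327,.169,np.pi/2);a=grab('scene','m2.png')"
```

```text
time: 3.9
eef_pos: [0.4682, 0.0849, 0.0914]
tool_rot: [3.141, -0.001, 1.571]
contact_force: [-1.7, 0.8, 5.6]
opening: 0.054
grip_force: 62.9
time: 4.53
eef_pos: [0.4694, 0.0848, 0.1721]
tool_rot: [3.137, -0.001, 1.571]
contact_force: [-0.1, 0.9, -3.2]
opening: 0.0546
grip_force: 63.9
turn [ 0.005 -0.001  0.   ] shift [0.2422 0.0156 0.0034]
```

View pics/m2.png

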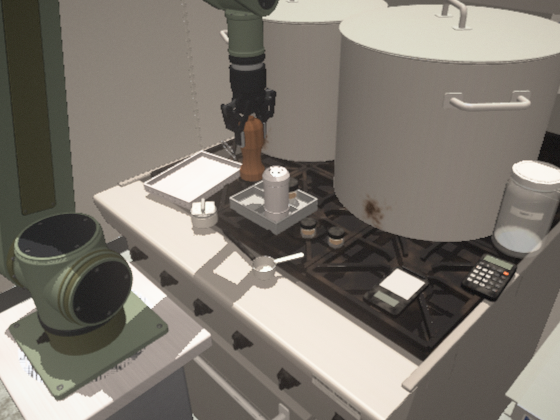

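The mill hangs upright in the gripper at about (253,145) and the shaker stands untouched. I'll carry the mill to the pan.

```bash
python3 -m inch '[[0,0,0,0.03,0.002,0,0.04],[0,0,0,0.07,0.005,0,0.04],[0,0,0,0.11,0.007,0,0.04],[0,0,0,0.15,0.01,0,0.04],[0,0,0,0.19,0.013,0,0.04],[0,0,0,0.22,0.015,0,0.04],[0,0,0,0.242,0.016,0,0.04],[0,0,0,0.242,0.016,0.01,0.04],[0,0,0,0.242,0.016,0.03,0.04],[0,0,0,0.242,0.016,0.05,0.04],[0,0,0,0.242,0.016,0.065,0.04],[0,0,0,0.242,0.016,0.074,0.04],[0,0,0,0.242,0.016,0.078,0.04],[0,0,0,0.242,0.016,0.078,0.04]]'
```

```text
time: 6.32
eef_pos: [0.4843, 0.3267, 0.0925]
tool_rot: [3.141, -0.0, 1.571]
contact_force: [-0.6, -0.2, -2.7]
opening: 0.0546
grip_force: 63.7
```

```bash
python3 -m inch '[[0,0,0,0,0,0.001,0.04],[0,0,0,0,0,0.0015,0.04],[0,0,0,0,0,0.0015,0.04]]'; python3 -m inch '[[0,0,0,0,0,0,0.06],[0,0,0,0,0,0,0.07],[0,0,0,0,0,0,0.0854],[0,0,0,0,0,0,0.0854],[0,0,0,0,0,0,0.0854],[0,0,0,0,0,0,0.0854],[0,0,0,0,0,-0.02,0.0854],[0,0,0,0,0,-0.06,0.0854],[0,0,0,0,0,-0.1,0.0854],[0,0,0,0,0,-0.12,0.0854],[0,0,0,0,0,-0.12,0.0854]]';python3 -c "
from look import *
rep();go(.4685,.0095,.21,np.pi/2)"
```

```text
time: 6.7
eef_pos: [0.4844, 0.3269, 0.0915]
tool_rot: [3.141, -0.001, 1.571]
contact_force: [-0.7, 0.7, 1.2]
opening: 0.0542
grip_force: 64.0
time: 8.07
eef_pos: [0.4849, 0.3271, 0.2125]
tool_rot: [3.138, -0.002, 1.571]
contact_force: [-0.2, 1.2, -0.7]
opening: 0.0855
grip_force: 0.0
8.07 [0.4849 0.3271 0.2125] [ 3.138e+00 -2.000e-03  1.571e+00] open 0.0855 grip 0.0 F [-0.2  1.2 -0.7]
turn [ 0.003 -0.002 -0.   ] shift [-0.3176 -0.0164  0.0017]
```

```bash
python3 -m inch '[[0,0,0,-0.05,-0.003,0,0.0854],[0,0,0,-0.1,-0.005,0,0.0854],[0,0,0,-0.155,-0.008,0,0.0854],[0,0,0,-0.21,-0.011,0,0.0854],[0,0,0,-0.265,-0.014,0,0.0854],[0,0,0,-0.3,-0.016,0,0.0854],[0,0,0,-0.318,-0.016,0,0.0854],[0,0,0,-0.318,-0.016,0,0.0854],[0,0,0,-0.318,-0.016,0,0.0854]]';python3 -c "
from look import *
rep();go(.4685,.0095,.071,np.pi/2);a=grab('top','t2.png')"
```

```text
time: 9.2
eef_pos: [0.4678, 0.0092, 0.2101]
tool_rot: [-3.14, -0.001, 1.571]
contact_force: [-0.3, -0.0, 1.2]
opening: 0.0854
grip_force: 0.0
9.2 [0.4678 0.0092 0.2101] [-3.140e+00 -1.000e-03  1.571e+00] open 0.0854 grip 0.0 F [-0.3 -0.   1.2]
turn [-0.001 -0.001  0.   ] shift [0.0002 0.0009 0.1391]
```

View pics/t2.png

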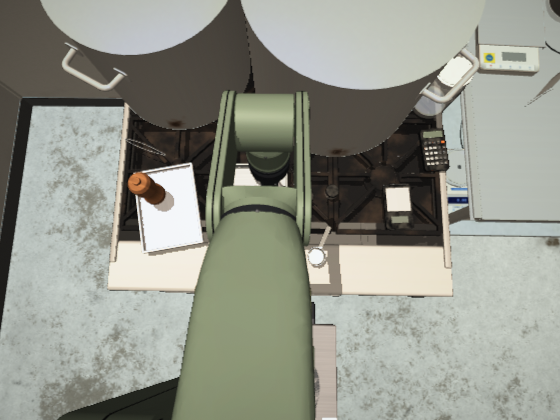

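The mill stands upright in the pan, head at (140,182) and foot at about (157,193), and the arm is over the shaker. I'll descend, grip and lift.

```bash
python3 -m inch '[[0,0,0,0,0.001,0.03,0.0854],[0,0,0,0,0.001,0.06,0.0854],[0,0,0,0,0.001,0.09,0.0854],[0,0,0,0,0.001,0.11,0.0854],[0,0,0,0,0.001,0.125,0.0854],[0,0,0,0,0.001,0.134,0.0854],[0,0,0,0,0.001,0.139,0.0854],[0,0,0,0,0.001,0.139,0.0854]]'; python3 -m inch '[[0,0,0,0,0,0,0.04],[0,0,0,0,0,0,0.04],[0,0,0,0,0,0,0.04],[0,0,0,0,0,0,0.04],[0,0,0,0,0,0,0.04],[0,0,0,0,0,0,0.04],[0,0,0,0,0,0,0.04],[0,0,0,0,0,0,0.04]]'
```

```text
time: 10.25
eef_pos: [0.4692, 0.0089, 0.0718]
tool_rot: [-3.142, -0.0, 1.571]
contact_force: [-0.1, 0.8, 0.1]
opening: 0.0852
grip_force: 0.0
time: 11.25
eef_pos: [0.4697, 0.0086, 0.0729]
tool_rot: [3.14, -0.0, 1.571]
contact_force: [0.0, 0.3, 6.1]
opening: 0.0574
grip_force: 62.5
```

```bash
python3 -m inch '[[0,0,0,0,0,-0.01,0.04],[0,0,0,0,0,-0.03,0.04],[0,0,0,0,0,-0.055,0.04],[0,0,0,0,0,-0.08,0.04],[0,0,0,0,0,-0.08,0.04]]';python3 -c "
from look import *
rep();go(.408,.250,.15,np.pi/2);a=grab('scene')
cv2.imwrite('pics/m3.png',cv2.resize(a['img'][60:260,120:380],None,fx=2,fy=2)[:,:,::-1])"
```

```text
time: 11.88
eef_pos: [0.4704, 0.0086, 0.1537]
tool_rot: [3.137, -0.0, 1.571]
contact_force: [0.8, 0.9, -1.5]
opening: 0.0579
grip_force: 64.3
11.88 [0.4704 0.0086 0.1537] [ 3.137 -0.     1.571] open 0.0579 grip 64.3 F [ 0.8  0.9 -1.5]
turn [ 0.005 -0.    -0.   ] shift [ 0.2414 -0.0624  0.0034]
```

View pics/m3.png

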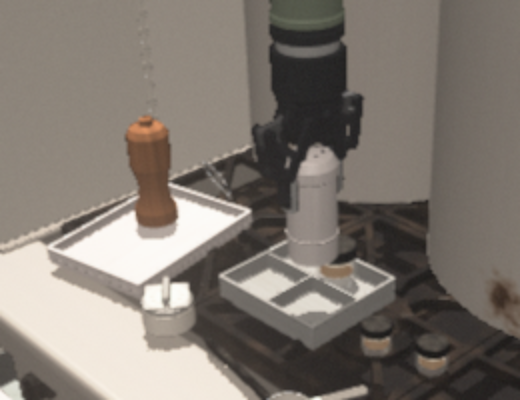

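The shaker is lifted upright, the jar is undisturbed and the mill stands in the pan. I'll set the shaker down beside it.

```bash
python3 -m inch '[[0,0,0,0.03,-0.008,0,0.04],[0,0,0,0.07,-0.018,0,0.04],[0,0,0,0.11,-0.028,0,0.04],[0,0,0,0.15,-0.039,0,0.04],[0,0,0,0.19,-0.049,0,0.04],[0,0,0,0.22,-0.057,0,0.04],[0,0,0,0.241,-0.062,0,0.04],[0,0,0,0.241,-0.062,0.01,0.04],[0,0,0,0.241,-0.062,0.03,0.04],[0,0,0,0.241,-0.062,0.05,0.04],[0,0,0,0.241,-0.062,0.065,0.04],[0,0,0,0.241,-0.062,0.074,0.04],[0,0,0,0.241,-0.062,0.0785,0.04],[0,0,0,0.241,-0.062,0.0795,0.04],[0,0,0,0.241,-0.062,0.0795,0.04]]'
```

```text
time: 13.8
eef_pos: [0.4068, 0.2493, 0.0729]
tool_rot: [-3.141, 0.0, 1.571]
contact_force: [-2.5, -1.9, 4.9]
opening: 0.0578
grip_force: 64.3
```

Contact with the floor. Release and rise.

```bash
python3 -m inch '[[0,0,0,0,0,0,0.06],[0,0,0,0,0,0,0.07],[0,0,0,0,0,0,0.0854],[0,0,0,0,0,0,0.0854],[0,0,0,0,0,0,0.0854],[0,0,0,0,0,0,0.0854],[0,0,0,0,0,-0.02,0.0854],[0,0,0,0,0,-0.06,0.0854],[0,0,0,0,0,-0.1,0.0854],[0,0,0,0,0,-0.14,0.0854],[0,0,0,0,0,-0.14,0.0854]]';python3 -c "
from look import *
rep();go(.5345,.037,.20,np.pi)
g=grab('scene');a=grab('top')
cv2.imwrite('pics/m4.png',np.vstack([cv2.resize(g['img'][100:240,120:360],None,fx=2.1,fy=2.1),cv2.resize(a['img'][140:260,120:360],None,fx=2.1,fy=2.1)])[:,:,::-1])"
```

```text
time: 15.18
eef_pos: [0.4088, 0.2506, 0.2154]
tool_rot: [3.135, -0.004, 1.571]
contact_force: [-0.1, -0.8, -1.0]
opening: 0.0856
grip_force: 0.0
15.18 [0.4088 0.2506 0.2154] [ 3.135 -0.004  1.571] open 0.0856 grip 0.0 F [-0.1 -0.8 -1. ]
turn [ 0.008  0.002 -1.571] shift [-0.2137  0.1256  0.0154]
```

View pics/m4.png

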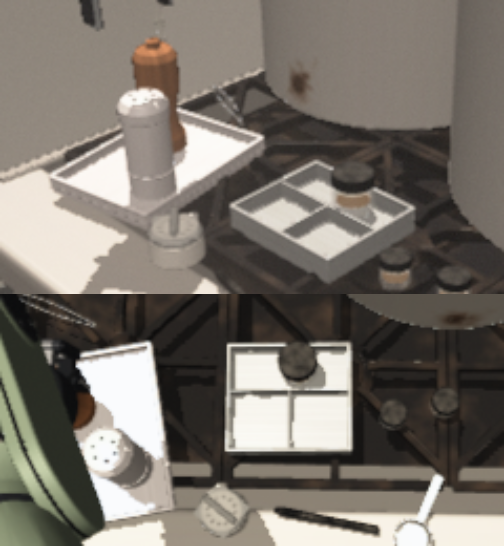

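Both stand upright in the pan, and the jar is in clear view at scene (288,185) and top (261,172). I'll refine its position from both views.

```bash
python3 -c "
from look import *
a=grab('top');g=grab('scene')
print(px2pt(a,261.2,171.6,.066).round(4))
print('s',px2pt(g,120+352/2.1-.3,100+173/2.1-.3,.066).round(4), px2pt(g,120+353/2.1-.3,100+180/2.1-.3,.058).round(4))
m=(a['img'].max(2)<75).astype(np.uint8);m[:,:248]=0;m[:,276:]=0;m[:165]=0;m[182:]=0
print(cv2.minEnclosingCircle(cv2.findContours(m,0,2)[0][0]), px2pt(a,*cv2.minEnclosingCircle(max(cv2.findContours(m,0,2)[0],key=cv2.contourArea))[0],.063))"
```

```text
[0.5331 0.0385 0.066 ]
s [0.5329 0.036  0.066 ] [0.5323 0.034  0.058 ]
((259.5, 167.5), 1.581238865852356) [0.53435087 0.02880702 0.063     ]
```

```bash
python3 -m inch '[[0,0,-0.17,-0.023,0.014,0,0.075],[0,0,-0.34,-0.047,0.028,0,0.075],[0,0,-0.51,-0.07,0.041,0,0.075],[0,0,-0.68,-0.094,0.055,0,0.075],[0,0,-0.85,-0.118,0.069,0,0.075],[0,0,-1.02,-0.142,0.083,0,0.075],[0,0,-1.19,-0.166,0.097,0,0.075],[0,0,-1.36,-0.19,0.111,0,0.075],[0,0,-1.5,-0.205,0.119,0,0.075],[0,0,-1.571,-0.2135,0.1245,0,0.075],[0,0,-1.571,-0.2135,0.1245,0,0.075],[0,0,-1.571,-0.2135,0.1245,0,0.075]]';python3 -c "
from look import *
rep();go(.533,.037,.036,np.pi)"
```

```text
time: 16.88
eef_pos: [0.531, 0.0364, 0.2115]
tool_rot: [3.141, -0.002, 3.141]
contact_force: [0.3, 0.0, -0.1]
opening: 0.0747
grip_force: 0.0
16.88 [0.531  0.0364 0.2115] [ 3.141e+00 -2.000e-03  3.141e+00] open 0.0747 grip 0.0 F [ 0.3  0.  -0.1]
turn [ 0.    -0.002 -0.001] shift [-0.0023  0.0005  0.1754]
```

```bash
python3 -m inch '[[0,0,0,-0.001,0,0.04,0.075],[0,0,0,-0.001,0,0.08,0.075],[0,0,0,-0.001,0,0.115,0.075],[0,0,0,-0.001,0,0.14,0.075],[0,0,0,-0.001,0,0.155,0.075],[0,0,0,-0.001,0,0.167,0.075],[0,0,0,-0.001,0,0.174,0.075],[0,0,0,-0.001,0,0.174,0.075]]'; python3 -c "
from look import *
rep();g=grab('scene')
cv2.imwrite('pics/m5.png',cv2.resize(g['img'][90:250,180:360],None,fx=3,fy=3)[:,:,::-1])"
```

```text
time: 17.88
eef_pos: [0.5327, 0.0362, 0.0383]
tool_rot: [3.141, 0.0, -3.141]
contact_force: [-0.6, 0.1, 0.1]
opening: 0.0745
grip_force: 0.0
17.88 [0.5327 0.0362 0.0383] [ 3.141  0.    -3.141] open 0.0745 grip 0.0 F [-0.6  0.1  0.1]
```

View pics/m5.png

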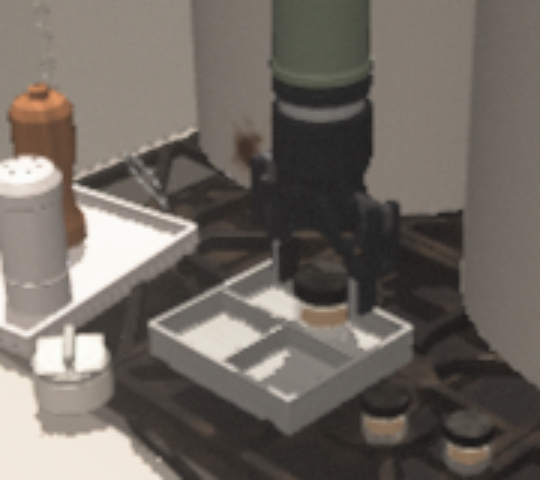

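The fingers straddle the jar's lid at crop (325,285), with one on each side and clear of the caddy walls. I'll lower 3 mm and grip.

```bash
python3 -m inch '[[0,0,0,0,0,0.003,0.075],[0,0,0,0,0,0.003,0.03],[0,0,0,0,0,0.003,0.03],[0,0,0,0,0,0.003,0.03],[0,0,0,0,0,0.003,0.03],[0,0,0,0,0,0.003,0.03],[0,0,0,0,0,0.003,0.03],[0,0,0,0,0,0.003,0.03],[0,0,0,0,0,0.003,0.03]]'; python3 -m inch '[[0,0,0,0,0,-0.005,0.03],[0,0,0,0,0,-0.02,0.03],[0,0,0,0,0,-0.05,0.03],[0,0,0,0,0,-0.08,0.03],[0,0,0,0,0,-0.1,0.03],[0,0,0,0,0,-0.1,0.03]]';python3 -c "
from look import *
rep();go(.4787,-.3265,.138,np.pi);a=grab('top');g=grab('scene')
cv2.imwrite('pics/m6.png',np.vstack([cv2.resize(g['img'][90:250,180:360],None,fx=2,fy=2),cv2.resize(a['img'][170:240,350:440],None,fx=4,fy=4)[:,:360]])[:,:,::-1])
" 2>&1 | tail -3; python3 - <<'E'
from look import *
a=grab('top')
m=(a['img'].min(2)>150).astype(np.uint8);M=np.zeros_like(m);M[180:218,378:420]=m[180:218,378:420]
c=max(cv2.findContours(M,0,2)[0],key=cv2.contourArea);p=cv2.approxPolyDP(c,4,True)[:,0];P=np.array([px2pt(a,*q,.012)[:2] for q in p]);print(p.tolist(),P.round(3).tolist(),P.mean(0))
mo=cv2.moments(M,True);print(px2pt(a,mo['m10']/mo['m00'],mo['m01']/mo['m00'],.012))
E
```

```text
time: 19.05
eef_pos: [0.5329, 0.0362, 0.0359]
tool_rot: [3.141, 0.001, -3.141]
contact_force: [0.3, 0.3, 5.7]
opening: 0.0471
grip_force: 61.3
time: 19.8
eef_pos: [0.5338, 0.0362, 0.1374]
tool_rot: [3.141, 0.005, -3.141]
contact_force: [-0.8, -0.5, -1.7]
opening: 0.0474
grip_force: 61.6
19.8 [0.5338 0.0362 0.1374] [ 3.141  0.005 -3.141] open 0.0474 grip 61.6 F [-0.8 -0.5 -1.7]
turn [0.    0.005 0.   ] shift [ 0.0551 -0.3627 -0.0009]
[[386, 189], [388, 210], [410, 210], [408, 188]] [[0.505, -0.295], [0.447, -0.298], [0.448, -0.356], [0.508, -0.353]] [ 0.47701232 -0.32545477]
[ 0.47730368 -0.32487759  0.012     ]
```

The jar is gripped (opening 47 mm, 62 N). The plate centre measures about (0.477, -0.325). I'll carry the jar with x drawn in to stay clear of the large pot.

```bash
python3 -m inch '[[0,0,0,0.025,-0.005,0,0.03],[0,0,0,0.05,-0.025,0,0.03],[0,0,0,0.07,-0.055,0,0.03],[0,0,0,0.08,-0.09,0,0.03],[0,0,0,0.08,-0.13,0,0.03],[0,0,0,0.08,-0.17,0,0.03],[0,0,0,0.08,-0.21,0,0.03],[0,0,0,0.08,-0.25,0,0.03],[0,0,0,0.075,-0.29,0,0.03],[0,0,0,0.065,-0.325,0,0.03],[0,0.005,0,0.06,-0.35,0,0.03],[0,0.005,0,0.056,-0.3617,0,0.03],[0,0.005,0,0.056,-0.3617,0,0.03],[0,0.005,0,0.056,-0.3617,0,0.03]]';python3 -c "
from look import *
rep();go(.4777,-.3255,.038,np.pi);a=grab('top');g=grab('scene')
cv2.imwrite('pics/m7.png',np.vstack([cv2.resize(g['img'][180:320,330:530],None,fx=2.4,fy=2.4),cv2.resize(a['img'][140:240,300:500],None,fx=2.4,fy=2.4)])[:,:,::-1])"
```

```text
time: 21.7
eef_pos: [0.4762, -0.3244, 0.1349]
tool_rot: [3.14, -0.006, -3.141]
contact_force: [1.0, -0.3, -0.7]
opening: 0.0472
grip_force: 61.7
21.7 [ 0.4762 -0.3244  0.1349] [ 3.14  -0.006 -3.141] open 0.0472 grip 61.7 F [ 1.  -0.3 -0.7]
turn [ 0.001 -0.006  0.001] shift [-0.0021 -0.0013  0.0969]
```

View pics/m7.png

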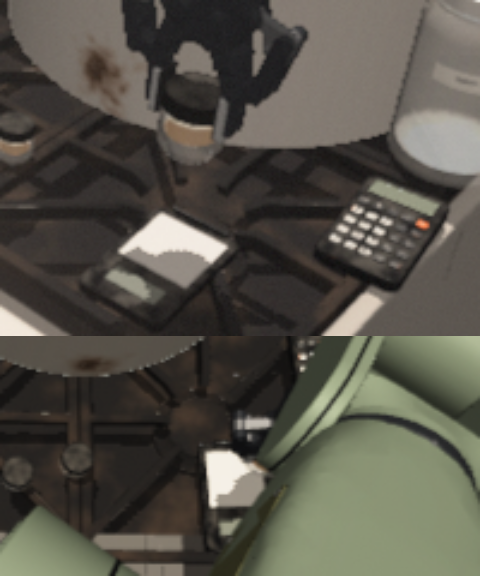

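The jar hangs upright over the plate in the scene view. The plate is at crop (175,250), the jar is above it, and nothing is in contact. I'll lower it.

```bash
python3 -m inch '[[0,-0.005,0,-0.001,-0.0005,0.02,0.03],[0,-0.005,0,-0.001,-0.0005,0.045,0.03],[0,-0.005,0,-0.001,-0.0005,0.065,0.03],[0,-0.005,0,-0.001,-0.0005,0.08,0.03],[0,-0.005,0,-0.001,-0.0005,0.09,0.03],[0,-0.005,0,-0.001,-0.0005,0.094,0.03],[0,-0.005,0,-0.001,-0.0005,0.096,0.03],[0,-0.005,0,-0.001,-0.0005,0.096,0.03],[0,-0.005,0,-0.001,-0.0005,0.096,0.03]]';python3 -c "
from look import *
rep();go(.4777,-.3255,.038,np.pi)"
```

```text
time: 22.92
eef_pos: [0.4775, -0.3262, 0.0397]
tool_rot: [-3.141, 0.001, -3.141]
contact_force: [0.1, 0.4, 0.5]
opening: 0.0472
grip_force: 61.6
22.93 [ 0.4775 -0.3262  0.0397] [-3.141e+00  1.000e-03 -3.141e+00] open 0.0472 grip 61.6 F [0.1 0.4 0.5]
turn [-0.     0.001  0.   ] shift [-0.0002  0.0007  0.0017]
```

```bash
python3 -m inch '[[0,0,0,0,0.0005,0.001,0.03],[0,0,0,0,0.0005,0.0018,0.03],[0,0,0,0,0.0005,0.0018,0.03]]'
```

```text
time: 23.3
eef_pos: [0.4774, -0.3255, 0.0379]
tool_rot: [-3.141, 0.0, -3.141]
contact_force: [-0.2, 1.0, 4.2]
opening: 0.0471
grip_force: 62.0
```

```bash
python3 -m inch '[[0,0,0,0,0,0,0.052],[0,0,0,0,0,0,0.06],[0,0,0,0,0,0,0.075],[0,0,0,0,0,0,0.075],[0,0,0,0,0,0,0.075],[0,0,0,0,0,-0.01,0.075],[0,0,0,0,0,-0.04,0.075],[0,0,0,0,0,-0.08,0.075],[0,0,0,0,0,-0.12,0.075],[0,0,0,0,0,-0.16,0.075],[0,0,0,0,0,-0.18,0.075],[0,0,0,0.02,0.05,-0.18,0.0854],[0,0,0,0.03,0.11,-0.18,0.0854],[0,0,0,0.03,0.17,-0.18,0.0854],[0,0,0,0.03,0.22,-0.18,0.0854],[0,0,0,0.03,0.22,-0.18,0.0854]]';python3 -c "
from look import *
rep();go(.408,.250,.215,np.pi/2);a=grab('top');g=grab('scene')
cv2.imwrite('pics/m8.png',np.vstack([cv2.resize(g['img'][180:320,330:530],None,fx=2.4,fy=2.4),cv2.resize(a['img'][150:250,300:500],None,fx=2.4,fy=2.4)])[:,:,::-1])"
```

```text
time: 25.3
eef_pos: [0.4468, -0.1029, 0.2184]
tool_rot: [3.141, 0.001, -3.137]
contact_force: [0.3, -0.7, -0.5]
opening: 0.0853
grip_force: 0.0
25.3 [ 0.4468 -0.1029  0.2184] [ 3.141e+00  1.000e-03 -3.137e+00] open 0.0853 grip 0.0 F [ 0.3 -0.7 -0.5]
turn [1.000e-03 1.000e-03 1.576e+00] shift [0.037  0.3531 0.0035]
```

View pics/m8.png

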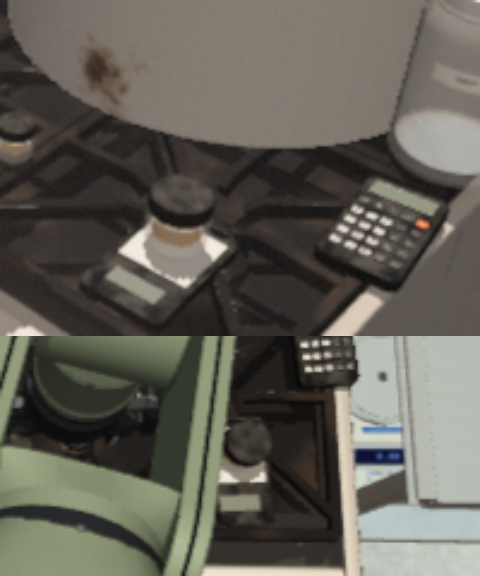

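The jar stands upright in the middle of the plate, lid at top-crop (249,441) with an even plate margin round its foot. The shaker goes back next.

```bash
python3 -m inch '[[0,0,0.16,0.004,0.036,0,0.0854],[0,0,0.32,0.008,0.072,0,0.0854],[0,0,0.48,0.011,0.108,0,0.0854],[0,0,0.64,0.015,0.144,0,0.0854],[0,0,0.8,0.019,0.18,0,0.0854],[0,0,0.96,0.022,0.216,0,0.0854],[0,0,1.12,0.026,0.252,0,0.0854],[0,0,1.28,0.03,0.288,0,0.0854],[0,0,1.42,0.034,0.32,0,0.0854],[0,0,1.52,0.036,0.345,0,0.0854],[0,0,1.576,0.0375,0.353,0,0.0854],[0,0,1.576,0.0375,0.353,0,0.0854],[0,0,1.576,0.0375,0.353,0,0.0854]]';python3 -c "
from look import *
rep();go(.4075,.250,.071,np.pi/2);a=grab('top')
print(px2pt(a,403.5,193.5,.068))"
```

```text
time: 27.02
eef_pos: [0.4102, 0.2465, 0.2175]
tool_rot: [3.142, 0.0, 1.565]
contact_force: [0.7, 0.4, 0.4]
opening: 0.0855
grip_force: 0.0
27.02 [0.4102 0.2465 0.2175] [3.142 0.    1.565] open 0.0855 grip 0.0 F [0.7 0.4 0.4]
turn [ 0.     0.    -0.006] shift [ 0.0035 -0.0027  0.1465]
[ 0.47952154 -0.32277203  0.068     ]
```

```bash
python3 -m inch '[[0,0,-0.006,0.002,-0.002,0.02,0.0854],[0,0,-0.006,0.002,-0.002,0.05,0.0854],[0,0,-0.006,0.002,-0.002,0.08,0.0854],[0,0,-0.006,0.002,-0.002,0.11,0.0854],[0,0,-0.006,0.002,-0.002,0.13,0.0854],[0,0,-0.006,0.002,-0.002,0.14,0.0854],[0,0,-0.006,0.002,-0.002,0.145,0.0854],[0,0,-0.006,0.002,-0.002,0.145,0.0854]]'; python3 -m inch '[[0,0,0,0,0,0,0.04],[0,0,0,0,0,0,0.04],[0,0,0,0,0,0,0.04],[0,0,0,0,0,0,0.04],[0,0,0,0,0,0,0.04],[0,0,0,0,0,0,0.04],[0,0,0,0,0,0,0.04],[0,0,0,0,0,0,0.04]]'; python3 -m inch '[[0,0,0,0,0,-0.01,0.04],[0,0,0,0,0,-0.03,0.04],[0,0,0,0,0,-0.055,0.04],[0,0,0,0,0,-0.08,0.04],[0,0,0,0,0,-0.08,0.04]]';python3 -c "
from look import *
rep();go(.469,.0105,.15,np.pi/2)"
```

```text
time: 28.08
eef_pos: [0.4079, 0.2495, 0.0728]
tool_rot: [3.141, -0.0, 1.572]
contact_force: [0.3, 0.4, 0.6]
opening: 0.0854
grip_force: 0.0
time: 29.08
eef_pos: [0.4079, 0.2497, 0.0738]
tool_rot: [3.14, -0.001, 1.572]
contact_force: [-1.1, -1.0, 6.9]
opening: 0.0577
grip_force: 62.3
time: 29.7
eef_pos: [0.4087, 0.2501, 0.1544]
tool_rot: [3.137, -0.003, 1.572]
contact_force: [0.6, -0.1, -2.2]
opening: 0.0576
grip_force: 64.4
29.7 [0.4087 0.2501 0.1544] [ 3.137e+00 -3.000e-03  1.572e+00] open 0.0576 grip 64.4 F [ 0.6 -0.1 -2.2]
turn [ 0.004 -0.003  0.001] shift [-0.2397  0.06    0.004 ]
```

```bash
python3 -m inch '[[0,0,0,-0.03,0.008,0,0.04],[0,0,0,-0.07,0.018,0,0.04],[0,0,0,-0.11,0.028,0,0.04],[0,0,0,-0.15,0.038,0,0.04],[0,0,0,-0.19,0.048,0,0.04],[0,0,0,-0.22,0.055,0,0.04],[0,0,0,-0.239,0.06,0,0.04],[0,0,0,-0.239,0.06,0,0.04],[0,0,0,-0.239,0.06,0,0.04]]';python3 -c "
from look import *
rep();go(.469,.0105,.074,np.pi/2);g=grab('scene')
cv2.imwrite('pics/m9.png',cv2.resize(g['img'][90:250,140:380],None,fx=2.4,fy=2.4)[:,:,::-1])"
```

```text
time: 30.82
eef_pos: [0.4671, 0.011, 0.1518]
tool_rot: [-3.14, -0.001, 1.572]
contact_force: [-0.8, -0.5, -2.0]
opening: 0.0579
grip_force: 64.4
30.82 [0.4671 0.011  0.1518] [-3.140e+00 -1.000e-03  1.572e+00] open 0.0579 grip 64.4 F [-0.8 -0.5 -2. ]
turn [-0.002 -0.001  0.001] shift [-0.0005  0.002   0.0778]
```

View pics/m9.png

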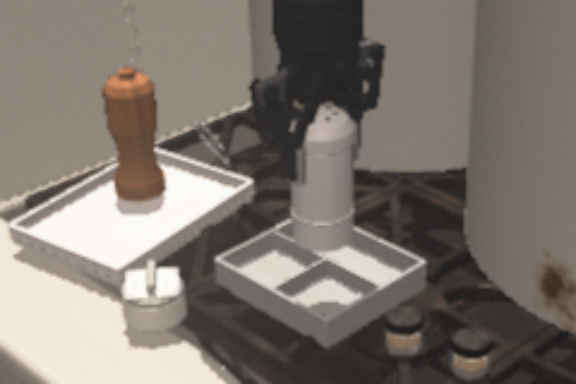

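The shaker hangs upright over the right front compartment, at crop (323,230) with the compartment at (330,285), and the mill waits on the pan. Lower it.

```bash
python3 -m inch '[[0,0,0,0,0.001,0.015,0.04],[0,0,0,0,0.001,0.035,0.04],[0,0,0,0,0.001,0.055,0.04],[0,0,0,0,0.001,0.068,0.04],[0,0,0,0,0.001,0.075,0.04],[0,0,0,0,0.001,0.078,0.04],[0,0,0,0,0.001,0.079,0.04],[0,0,0,0,0.001,0.079,0.04]]'
```

```text
time: 31.88
eef_pos: [0.4692, 0.0105, 0.0739]
tool_rot: [3.14, -0.0, 1.572]
contact_force: [0.9, 0.6, -2.3]
opening: 0.0576
grip_force: 64.4
```

```bash
python3 -m inch '[[0,0,0,0,0,0.001,0.04],[0,0,0,0,0,0.001,0.04]]'; python3 -m inch '[[0,0,0,0,0,0,0.06],[0,0,0,0,0,0,0.07],[0,0,0,0,0,0,0.0854],[0,0,0,0,0,0,0.0854],[0,0,0,0,0,0,0.0854],[0,0,0,0,0,0,0.0854],[0,0,0,0,0,-0.02,0.0854],[0,0,0,0,0,-0.06,0.0854],[0,0,0,0,0,-0.1,0.0854],[0,0,0,0,0,-0.14,0.0854],[0,0,0,0,0,-0.14,0.0854]]';python3 -c "
from look import *
rep();go(.4847,.327,.215,np.pi/2)"
```

```text
time: 32.12
eef_pos: [0.4693, 0.0104, 0.0738]
tool_rot: [3.14, -0.0, 1.572]
contact_force: [-1.0, -0.8, 7.5]
opening: 0.0576
grip_force: 64.3
time: 33.5
eef_pos: [0.4707, 0.0105, 0.2155]
tool_rot: [3.134, -0.0, 1.572]
contact_force: [-0.2, 0.8, -1.0]
opening: 0.0855
grip_force: 0.0
33.5 [0.4707 0.0105 0.2155] [ 3.134 -0.     1.572] open 0.0855 grip 0.0 F [-0.2  0.8 -1. ]
turn [ 0.007 -0.     0.001] shift [0.3165 0.0143 0.0007]
```

```bash
python3 -m inch '[[0,0,0,0.05,0.003,0,0.0854],[0,0,0,0.1,0.005,0,0.0854],[0,0,0,0.155,0.007,0,0.0854],[0,0,0,0.21,0.01,0,0.0854],[0,0,0,0.265,0.012,0,0.0854],[0,0,0,0.3,0.014,0,0.0854],[0,0,0,0.3165,0.0145,0,0.0854],[0,0,0,0.3165,0.0145,0,0.0854],[0,0,0,0.3165,0.0145,0,0.0854]]';python3 -c "
from look import *
rep();go(.4847,.327,.0905,np.pi/2)"
```

```text
time: 34.62
eef_pos: [0.4829, 0.3256, 0.2123]
tool_rot: [-3.141, 0.001, 1.571]
contact_force: [-0.3, -0.7, 0.4]
opening: 0.0856
grip_force: 0.0
34.62 [0.4829 0.3256 0.2123] [-3.141e+00  1.000e-03  1.571e+00] open 0.0856 grip 0.0 F [-0.3 -0.7  0.4]
turn [-0.001  0.001 -0.   ] shift [0.0016 0.0019 0.1218]
```

```bash
python3 -m inch '[[0,0,0,0.001,0.001,0.02,0.0854],[0,0,0,0.001,0.001,0.05,0.0854],[0,0,0,0.001,0.001,0.08,0.0854],[0,0,0,0.001,0.001,0.105,0.0854],[0,0,0,0.001,0.001,0.117,0.0854],[0,0,0,0.001,0.001,0.122,0.0854],[0,0,0,0.001,0.001,0.122,0.0854]]'; python3 -m inch '[[0,0,0,0,0,0,0.04],[0,0,0,0,0,0,0.04],[0,0,0,0,0,0,0.04],[0,0,0,0,0,0,0.04],[0,0,0,0,0,0,0.04],[0,0,0,0,0,0,0.04],[0,0,0,0,0,0,0.04],[0,0,0,0,0,0,0.04]]'; python3 -m inch '[[0,0,0,0,0,-0.01,0.04],[0,0,0,0,0,-0.03,0.04],[0,0,0,0,0,-0.055,0.04],[0,0,0,0,0,-0.08,0.04],[0,0,0,0,0,-0.08,0.04]]';python3 -c "
from look import *
rep();go(.467,.087,.17,np.pi/2)"
```

```text
time: 35.5
eef_pos: [0.4844, 0.3279, 0.0911]
tool_rot: [3.141, -0.001, 1.571]
contact_force: [-0.0, 0.0, 0.4]
opening: 0.0854
grip_force: 0.0
time: 36.5
eef_pos: [0.4841, 0.3284, 0.0917]
tool_rot: [3.141, -0.001, 1.572]
contact_force: [-2.2, -0.1, 5.6]
opening: 0.0546
grip_force: 62.9
time: 37.12
eef_pos: [0.4851, 0.3287, 0.1724]
tool_rot: [3.138, -0.002, 1.572]
contact_force: [-1.3, -0.7, -3.3]
opening: 0.0546
grip_force: 63.8
37.12 [0.4851 0.3287 0.1724] [ 3.138e+00 -2.000e-03  1.572e+00] open 0.0546 grip 63.8 F [-1.3 -0.7 -3.3]
turn [ 0.004 -0.002  0.001] shift [-0.2417 -0.0183  0.0017]
```

```bash
python3 -m inch '[[0,0,0,-0.03,-0.002,0,0.04],[0,0,0,-0.07,-0.005,0,0.04],[0,0,0,-0.11,-0.008,0,0.04],[0,0,0,-0.15,-0.012,0,0.04],[0,0,0,-0.19,-0.015,0,0.04],[0,0,0,-0.22,-0.017,0,0.04],[0,0,0,-0.241,-0.018,0,0.04],[0,0,0,-0.241,-0.018,0,0.04],[0,0,0,-0.241,-0.018,0,0.04]]';python3 -c "
from look import *
rep();go(.467,.087,.0915,np.pi/2)"
```

```text
time: 38.25
eef_pos: [0.466, 0.0874, 0.1698]
tool_rot: [-3.14, -0.0, 1.572]
contact_force: [0.5, -0.1, -3.0]
opening: 0.0543
grip_force: 63.6
38.25 [0.466  0.0874 0.1698] [-3.14  -0.     1.572] open 0.0543 grip 63.6 F [ 0.5 -0.1 -3. ]
turn [-0.001 -0.     0.001] shift [-0.0004  0.0011  0.0783]
```

```bash
python3 -m inch '[[0,0,0,0,0,0.015,0.04],[0,0,0,0,0,0.035,0.04],[0,0,0,0,0,0.055,0.04],[0,0,0,0,0,0.068,0.04],[0,0,0,0,0,0.075,0.04],[0,0,0,0,0,0.078,0.04],[0,0,0,0,0,0.0793,0.04],[0,0,0,0,0,0.0797,0.04],[0,0,0,0,0,0.0797,0.04]]'
```

```text
time: 39.38
eef_pos: [0.4665, 0.0871, 0.0916]
tool_rot: [3.141, -0.0, 1.572]
contact_force: [-2.4, 0.6, 5.6]
opening: 0.0546
grip_force: 64.2
```

Touchdown. Release, rise, and back the arm off for a last look.

```bash
python3 -m inch '[[0,0,0,0,0,0,0.06],[0,0,0,0,0,0,0.07],[0,0,0,0,0,0,0.0854],[0,0,0,0,0,0,0.0854],[0,0,0,0,0,0,0.0854],[0,0,0,0,0,0,0.0854],[0,0,0,0,0,-0.02,0.0854],[0,0,0,0,0,-0.06,0.0854],[0,0,0,0,0,-0.1,0.0854],[0,0,0,0,0,-0.14,0.0854],[0,0,0,0.04,0,-0.15,0.0854],[0,0,0,0.09,-0.02,-0.15,0.0854],[0,0,0,0.14,-0.04,-0.15,0.0854],[0,0,0,0.2,-0.06,-0.15,0.0854],[0,0,0,0.25,-0.08,-0.15,0.0854],[0,0,0,0.31,-0.08,-0.15,0.0854],[0,0,0,0.34,-0.08,-0.15,0.0854],[0,0,0,0.34,-0.08,-0.15,0.0854]]';python3 -c "
from look import *
g=grab('scene');a=grab('top')
cv2.imwrite('pics/fin.png',np.vstack([cv2.resize(g['img'][120:320,110:530],None,fx=1.5,fy=1.5),cv2.resize(a['img'][140:300,100:450],(630,288))])[:,:,::-1])"
```

```text
time: 41.62
eef_pos: [0.3855, 0.4286, 0.2401]
tool_rot: [-3.141, 0.0, 1.575]
contact_force: [0.7, 0.6, -0.3]
opening: 0.0852
grip_force: 0.0
```

View pics/fin.png

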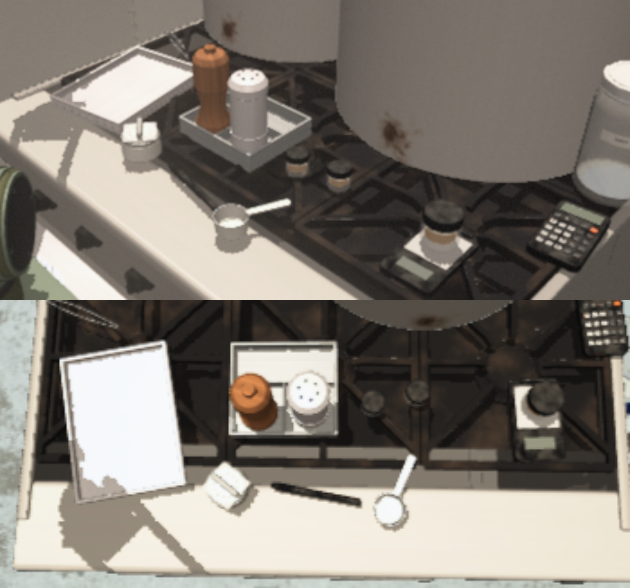

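The mill and shaker stand upright in their own compartments, top-crop (250,400) and (308,400). The jar stands on the plate at (545,398), and the timer and scoop are untouched. One quick check of the jar's centring, then hand in.

```bash
python3 -c "
from look import *
a=grab('top');g=grab('scene')
j=[px2pt(a,402.5,194.1,.068)[:2],px2pt(g,110+443/1.5-.3,120+212/1.5-.3,.068)[:2]];print(np.round(j,4))
if np.linalg.norm(np.mean(j,0)-[.4775,-.3253])<.007: print(hand_in())"
```

```text
[[ 0.4779 -0.3202]
 [ 0.4785 -0.3251]]
the job is handed in; nothing more can be done
None
```

The jar stands within about 3 mm of the weighing plate's centre, the mill and shaker are back upright in their own compartments, the timer and scoop were left alone, and the job was handed in at about 42 s of the 115 s allowed.

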